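Close the open adhesive pot

TASK

One of the two adhesive pots on the joinery bench has been left open. Swing its hinged cap over onto the neck first, then screw the cap clockwise by its grip bar until it is fully home, with the bar in line with the hinge arm. Leave the other pot shut and do not push or knock over the things lying around.

Things in the scene. Friction and masses are not known exactly. Their poses are not given: they have to be found in the camera images.
- pot: Fixed white adhesive pot on a 130 x 130 x 18 mm wooden base: body 100 mm across, neck 68 mm, rim 138 mm above the bench. Origin: centre of the base's underside, on the pot's axis; z up. The level hinge line of the cap's flap is parallel to the pot's y axis at x = 62, z = 125 mm. This pot stands open, its cap swung up away from the mouth, over its +x side.
- flap (a joint): Hinge of the open pot's grey flap, rad: 0 = down flat, cap sitting on the neck; grows as it opens up and away towards the pot's +x (at 1.57 the cap stands on edge above the hinge; end stop 1.95). A little stiff: it stays put around upright (0.8 to 1.5), sinks shut by itself once below about 0.5 and open beyond 1.6; 1 to 3 N at the cap moves it.
- cap (a joint): Turn of the open pot's cap in its flap, rad: 0 = screwed fully home (hard stop), the grip bar along the pot's x axis, in line with the hinge arm; grows anticlockwise seen from above the shut cap, end stop 1.6. With the flap shut the bar's yaw is the pot's yaw plus this value. Friction 0.08 N m; stays where left; does not rise or sink as it turns.
- bar (a point): Centre of the grip bar on the open pot's cap: black cap 84 mm across in a 94 mm grey flap rim, a straight grey bar on top, 64 long, 16 wide, 34 high (mm). x along the bar, y across, z out of the cap's top. With the flap shut it is on the pot's axis 169 mm above the bench; the bar then spans 152 (cap's top face) to 186 mm. From the hinge line: 62 mm along the flap, 44 mm off it.
- shut_pot: Fixed white adhesive pot on a 130 x 130 x 18 mm wooden base: body 100 mm across, neck 68 mm, rim 138 mm above the bench. Origin: centre of the base's underside, on the pot's axis; z up. The level hinge line of the cap's flap is parallel to the pot's y axis at x = 62, z = 125 mm. This is the second, identical pot, already closed; leave it shut.
- shut_flap (a joint): Flap of the second pot, same meaning as flap; starts at 0 (shut).
- shut_cap (a joint): Cap of the second pot, same meaning as cap; starts at 0 (home).
- brush: Loose flat brush, 180 mm long, lying along its x axis; bystander. Origin at about its middle, underside.
- driver: Loose screwdriver, 200 mm long, lying along its x axis; bystander. Origin at about its middle, underside.
- hammer: Loose hammer, 260 mm long, lying along its x axis; bystander. Origin at about its middle, underside.
- sandblock_mid (a point): Centre of a loose cork sanding block 110 x 65 x 40 mm, between or near the pots; bystander.
- squeeze_mid (a point): Point 85 mm up the axis of a standing white squeeze bottle, 60 mm across, 170 mm high; bystander.
- offcut_mid (a point): Centre of a loose wood offcut 200 x 70 x 35 mm; bystander.
- sample_mid (a point): Centre of a loose white laminate sample 120 x 120 x 12 mm; bystander.

How it is judged:
On the way:
1. the cap has been swung over and sits on the neck, still unscrewed (value of joint flap below 0.06 rad and value of joint cap above 0.5 rad), for 0.2 s.
At the end, for the whole second after the job is handed in: The open pot's cap sits flat on the neck (flap within 0.06 rad of shut) and is screwed home (within 0.12 rad of its stop), both at rest; the other pot is still shut and screwed home by the same measures (value of joint each of flap, shut_flap below 0.06 rad and value of joint each of cap, shut_cap below 0.12 rad and velocity of joint each of flap, cap below 0.05 rad/s and velocity of joint cap above -0.05 rad/s); the robot touches nothing.
It fails at once if the second pot is opened or unscrewed (flap or cap turned by more than 0.2 rad) (value of joint any of shut_flap, shut_cap above 0.2 rad).
It fails at once if a bystander is shifted by more than 40 mm or the squeeze bottle is knocked over (distance of any of brush, driver, hammer, sandblock_mid, squeeze_mid, offcut_mid, sample_mid from where it was at the start of the episode above 0.04 m or angle between squeeze_mid's own z axis and vertical above 0.5 rad).
It also fails if it takes over 51 s, if anything falls off the work surface, if the arm or the gripper's body presses on something with over 40 N, if the wrist force passes 120 N, or if a joint passes its speed limit or range.

ROBOT

A 6-joint arm with a two-finger parallel gripper is mounted at the origin on the work surface. World frame = base frame: x ahead of the robot, y to its left, z up, the work surface at z = 0. Lengths are in m, angles in rad, forces in N, time in s.
With the tool pointing down it reaches from about 0.4 to 0.825 m from the base axis. Payload 7 kg.
Tool frame: the origin (TCP) lies on the centre line of the jaws, within the pads' length; the fingertips stand 11 mm ahead of it and the grasp point (between the pads) lies 8 mm behind it; z points along the fingers, y is the direction in which the jaws open and shut (so a half turn about z gives the same grasp; the last joint's range is limited). The gripper opens to 88 mm and grips with 3 to 60 N. Pads are 19 mm wide; open, the fingers measure 130 mm over their backs; the gripper's body (78 mm by 193 mm) begins 47 mm behind the grasp point.
Start: joints at [-0.883, 0.359, 0.012, 0, -1.224, -0.288], TCP at [0.263, -0.622, 0.238] pointing down, gripper open.
Joint ranges: [-3.07, 3.07], [-1.43, 2.12], [-1.02, 1.25], [-3.03, 1.67], [-3.05, -0], [-3.03, 3.03]. Speed limits (rad/s): [2.39, 2.39, 3.01, 3.14, 3.14, 3.14].

INTERFACE

Orientations are given as a 3x3 rotation matrix whose columns are the frame's x, y, z axes.
In Python, from station import ctrl gives the robot as it stands. Calls block until the motion is done:
- ctrl.movep(position, orientation): joint-space move of the TCP to a pose.
- ctrl.servo_line(position, max_speed=0.15, rot=None, max_force=None): straight line of the TCP; rot=None keeps the orientation; max_speed is the mean speed in m/s. With max_force (N) it stops when the force on the tool has changed by that much, and returns True; else False.
- ctrl.move_joints(angles): joint-space move.
- ctrl.grip(opening, grasp_force=None): opening from 0.0 (shut) to 1.0 (fully open); grasp_force is the grip in N (None keeps the last); returns when the fingers have stopped.
- ctrl.wait(seconds).
- ctrl.inverse_kinematics(position, orientation): joint angles nearest the present ones, or None.
- ctrl.get_image(name): name is "scene" or "top"; returns (picture, depth): 384x512x3 uint8, red, green, blue; 384x512 float32, m along the optical axis (not along the pixel's ray), 0 where there is no reading.
- ctrl.camera_params(name): a dict with "K" (3x3 intrinsics, pixels), "extrinsics" (4x4, takes a point from world to camera coordinates). Camera axes: x right, y up, looking along -z (the intrinsics and any distortion apply to the point x, -y, -z); pixel columns grow to the right and rows downward; lengths in m; the calibration is good to about 2 mm. A picture is of the moment at which its call begins. camera_params takes no time and is no camera call.
A pose or a line that the arm cannot do raises ctrl.PlanningError and nothing moves.
- ctrl.job_done(): hands the job in, once; it reports no verdict.
Trained networks look in the newest picture that a camera, given by its name, has taken for a name from the list of things; names that differ only in an ending like _2 or _b are one class to them, and where a whole thing is asked for, a point or a joint stands for the part that bears it (a point fixed in the world has none). Each returns a list of dicts, best first, with "confidence" (0 to 1); they miss things now and then, are a little off and sometimes report something else, mostly with a low value. They report only what shows in the picture. A call takes as long as a camera call.
- ctrl.trace(camera, thing): "pixels" (384x512 bool, what is visible of it) and "extent" ([centre column, centre row, width, height] in pixels, round what is visible of it).
- ctrl.mark_of(camera, thing): "at" ([row, column] in pixels: a listed point, or the origin of a listed thing).
Readings, each from a call of its own:
- ctrl.get_t(): time.
- ctrl.get_qpos(): joint angles.
- ctrl.get_joint_vel(): joint speeds.
- ctrl.get_joint_torque(): joint torques, N m.
- ctrl.get_tcp_pos(): TCP position.
- ctrl.get_tool_rot(): TCP orientation.
- ctrl.get_wrist_force(): force on the tool from outside, world axes, zero at the start.
- ctrl.get_wrist_torque(): the same for the moment, N m.
- ctrl.get_opening(): opening from 0.0 (shut) to 1.0 (fully open).
Only numpy, scipy, OpenCV 4.12 (cv2) and the standard library are available. Lean on these libraries where they do the work, as an engineer would, in place of code of your own. Each camera call takes 0.05 s, during which the arm holds its last target.

## Working session

There is one attempt and no reset: what is moved stays moved. The work goes in short steps, each a Python script; the robot and the scene stay as the last script left them, time stands still between calls to the robot, and variables do not carry over. Pictures are saved under pics/ and viewed, and the job is handed in when it is done.

```bash
ls; mkdir -p pics; python3 - <<'E'
from station import ctrl
import cv2,numpy as np
for n in("scene","top"):
    im,d=ctrl.get_image(n); cv2.imwrite(f"pics/{n}0.png",im[:,:,::-1]); np.savez(f"{n}0.npz",im=im,d=d)
    p=ctrl.camera_params(n); print(n,p["K"],np.round(p["extrinsics"],3))
    for t in("pot","shut_pot","bar"):
        for r in ctrl.mark_of(n,t): print(t,r)
E
```

```text
pics
scene [[358.7900064    0.         248.9871129 ]
 [  0.         358.7900064  193.87361344]
 [  0.           0.           1.        ]] [[ 0.768  0.641  0.009 -0.449]
 [-0.559  0.663  0.498  0.254]
 [ 0.313 -0.387  0.867 -1.2  ]
 [ 0.     0.     0.     1.   ]]
pot {'at': [230.8, 189.0], 'confidence': 0.95}
shut_pot {'at': [157.3, 258.4], 'confidence': 0.66}
bar {'at': [211.1, 209.8], 'confidence': 0.74}
bar {'at': [170.6, 331.7], 'confidence': 0.24}
bar {'at': [361.0, 204.1], 'confidence': 0.24}
top [[378.17453575   0.         257.02672948]
 [  0.         378.17453575 186.99293816]
 [  0.           0.           1.        ]] [[-0.016 -1.    -0.009  0.039]
 [ 0.996 -0.017  0.089 -0.576]
 [-0.09  -0.007  0.996 -1.181]
 [ 0.     0.     0.     1.   ]]
pot {'at': [216.6, 311.0], 'confidence': 0.61}
shut_pot {'at': [222.8, 208.4], 'confidence': 0.68}
shut_pot {'at': [138.1, 283.2], 'confidence': 0.36}
bar {'at': [190.4, 312.0], 'confidence': 0.81}
```

View pics/scene0.png

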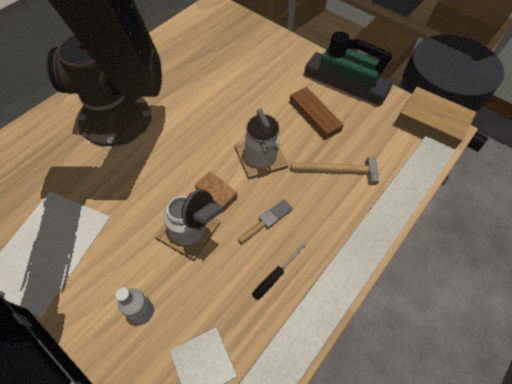

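View pics/top0.png

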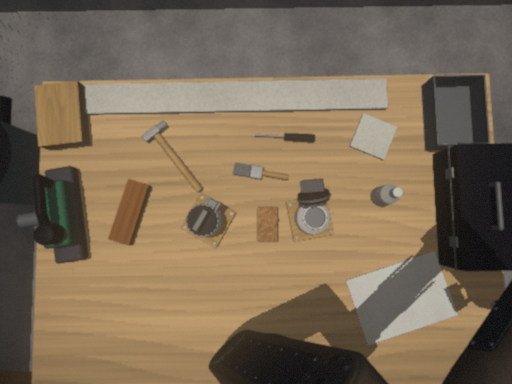

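The open pot is at top (col 312, row 217), with its cap standing up on the far (+x) side at (313, 190). The shut pot is at (205, 220) and the sanding block lies between them at (268, 224). Next I'll measure precisely from depth.

```bash
cat > h.py <<'E'
import numpy as np,cv2
from station import ctrl
def cloud(n,d):
    p=ctrl.camera_params(n);K=p["K"];E=p["extrinsics"]
    v,u=np.mgrid[:384,:512]
    X=np.stack([(u-K[0,2])/K[0,0]*d,-(v-K[1,2])/K[1,1]*d,-d],-1)
    return (X-E[:3,3])@E[:3,:3]
E
python3 - <<'E'
from h import *
from scipy.optimize import least_squares
P={}
for n in("scene","top"):
    z=np.load(n+"0.npz"); P[n]=cloud(n,z["d"]); P[n][z["d"]==0]=np.nan
    im=z["im"]
    c=im[150:270,130:250] if n=="scene" else im[160:250,260:350]
    cv2.imwrite(f"pics/crop_{n}.png",cv2.resize(c[:,:,::-1],(600,600),interpolation=cv2.INTER_CUBIC))
print(P["top"][217,311],P["top"][190,312],P["scene"][211,210],P["top"][222,208])
W=np.concatenate([P[n].reshape(-1,3) for n in P]); 
c0=P["top"][217,311][:2]
m=(np.hypot(*(W[:,:2]-c0).T)<.16)&(W[:,2]>.004); W=W[m]
# base top: z~0.018
b=W[(abs(W[:,2]-.018)<.005)]; print("base n",len(b)); 
for n in P:
    Q=P[n].reshape(-1,3);Q=Q[(np.hypot(*(Q[:,:2]-c0).T)<.16)]
    r=Q[abs(Q[:,2]-.138)<.006]; print(n,"rim",len(r),r.min(0),r.max(0))
    top=Q[Q[:,2]>.15]; print(n,"cap pts",len(top),top.min(0),top.max(0))
    pl=Q[Q[:,2]>.145]; print(np.histogram(pl[:,2],8))
Q=P["top"].reshape(-1,3)
r=Q[(abs(Q[:,2]-.138)<.006)&(np.hypot(*(Q[:,:2]-c0).T)<.06)]
f=least_squares(lambda x:np.hypot(r[:,0]-x[0],r[:,1]-x[1])-x[2],[*c0,.03],loss='soft_l1',f_scale=.002);print("rim fit",f.x)
for n in P:
    Q=P[n].reshape(-1,3); b=Q[(abs(Q[:,2]-.018)<.006)&(np.hypot(*(Q[:,:2]-f.x[:2]).T)<.1)].astype(np.float32)
    print(n,len(b),cv2.minAreaRect(b[:,:2]*1000))
    s=Q[(np.hypot(*(Q[:,:2]-f.x[:2]).T)<.14)&(Q[:,2]>.12)]
    np.save(f"cap_{n}.npy",s)
E
```

```text
[ 0.47739646 -0.12687671  0.11876678] [ 0.55010091 -0.12100482  0.19887262] [ 0.56681162 -0.1169726   0.20659199] [0.46763451 0.16995709 0.15119571]
base n 1425
scene rim 129 [ 0.44222581 -0.17077142  0.13213668] [ 0.5033309  -0.10427454  0.14323209]
scene cap pts 1091 [ 0.50805256 -0.17209152  0.15632841] [ 0.57982685 -0.07994786  0.23655984]
(array([ 10,  25,  36, 108, 213, 285, 217, 197]), array([0.15632841, 0.16635734, 0.17638627, 0.1864152 , 0.19644413,
       0.20647306, 0.21650198, 0.22653091, 0.23655984]))
top rim 138 [ 0.44551414 -0.17108081  0.13210325] [ 0.51182164 -0.10175957  0.14252323]
top cap pts 691 [ 0.51099559 -0.17205123  0.16757407] [ 0.58193378 -0.0810733   0.23701539]
(array([  2,   8,  45, 122, 147, 143, 129,  95]), array([0.16757407, 0.17625424, 0.1849344 , 0.19361457, 0.20229473,
       0.2109749 , 0.21965506, 0.22833522, 0.23701539]))
rim fit [ 0.4785653  -0.13648505  0.03229028]
scene 770 ((475.2694396972656, -135.86700439453125), (130.9950408935547, 130.88052368164062), 9.870656967163086)
top 555 ((478.1188659667969, -136.91250610351562), (129.36846923828125, 130.0856170654297), 9.677154541015625)
```

```bash
python3 -c "
import cv2,numpy as np
cv2.imwrite('pics/crops.png',np.hstack([cv2.resize(cv2.imread(f'pics/crop_{n}.png'),(400,400)) for n in('scene','top')]))"
```

```text
(no output)
```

View pics/crops.png

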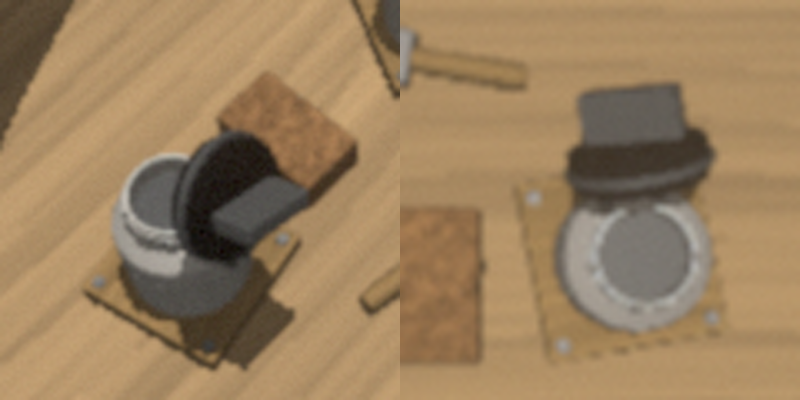

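```bash
python3 - <<'E'
from h import *
c=np.array([.4775,-.1365]);yaw=np.deg2rad(9.77)
S=np.concatenate([np.load(f"cap_{n}.npy") for n in("scene","top")]);S=S[S[:,2]>.12]
d=S[:,:2]-c; x=d@[np.cos(yaw),np.sin(yaw)]; y=d@[-np.sin(yaw),np.cos(yaw)]; z=S[:,2]
best=[]
for th in np.arange(.7,1.5,.02):
    a=(62-1e3*x)*np.cos(th)+(1e3*z-125)*np.sin(th); b=-(62-1e3*x)*np.sin(th)+(1e3*z-125)*np.cos(th)
    # x=62-a c+b s ; z=125+a s+b c
    m=(1e3*x>35)&(z>.15)
    n1=np.sum(m&(abs(b-61)<2.5)); n2=np.sum(m&(abs(b-27)<2.5)); best.append((n1+n2,n1,n2,round(th,2)))
best.sort(reverse=True);print(best[:6])
th=best[0][3]
a=(62-1e3*x)*np.cos(th)+(1e3*z-125)*np.sin(th); b=-(62-1e3*x)*np.sin(th)+(1e3*z-125)*np.cos(th)
m=(1e3*x>35)&(z>.15)&(b>45)&(b<66)
q=np.stack([a[m],1e3*y[m]],1).astype(np.float32); print(np.histogram(b[1e3*x>35],12),cv2.minAreaRect(q),q.min(0),q.max(0))
mt=m&(b>57)&(b<65);q=np.stack([a[mt],1e3*y[mt]],1).astype(np.float32);print("top face",len(q),cv2.minAreaRect(q))
R=lambda ph:np.array([[np.cos(ph),np.sin(ph),0],[np.sin(ph),-np.cos(ph),0],[0,0,-1.]])
# solvable?
for ph in (yaw,yaw+np.pi,yaw+np.pi/2,yaw-np.pi/2):
    print(round(ph,2),ctrl.inverse_kinematics(np.array([*c,.17]),R(ph)))
print(ctrl.get_tool_rot().round(2))
E
```

```text
[(np.int64(680), np.int64(162), np.int64(518), np.float64(1.28)), (np.int64(674), np.int64(177), np.int64(497), np.float64(1.26)), (np.int64(537), np.int64(168), np.int64(369), np.float64(1.24)), (np.int64(431), np.int64(94), np.int64(337), np.float64(1.3)), (np.int64(370), np.int64(370), np.int64(0), np.float64(0.82)), (np.int64(367), np.int64(367), np.int64(0), np.float64(0.8))]
(array([  8,   0,   0,  36, 109, 284, 394, 376, 124, 125, 124, 217]), array([-25.4996208 , -18.12805452, -10.75648824,  -3.38492196,
         3.98664432,  11.3582106 ,  18.72977687,  26.10134315,
        33.47290943,  40.84447571,  48.21604199,  55.58760827,
        62.95917455])) ((64.644775390625, 0.8721694946289062), (19.66619873046875, 65.68730926513672), 28.742326736450195) [ 46.78988  -30.250662] [85.37187  32.954384]
top face 192 ((63.94333267211914, 0.4953498840332031), (18.68604850769043, 62.689178466796875), 27.544191360473633)
0.17 [ 0.11807614  0.12246616 -0.4699351   0.         -0.97839507  1.62323886]
3.31 [ 0.11807614  0.12246616 -0.4699351   0.         -0.97839507 -1.51835379]
1.74 None
-1.4 [ 0.11807614  0.12246616 -0.4699351   0.         -0.97839507  0.05244253]
[[-0.92 -0.39 -0.  ]
 [-0.39  0.92  0.  ]
 [-0.    0.   -1.  ]]
```

The flap is at about 1.27 rad, the cap at about 1.08 rad and the pot's yaw at 0.17. I'll push the bar shut with closed fingertips from the +x side.

```bash
cat >> h.py <<'E'
c=np.array([.4775,-.1365]);yaw=np.deg2rad(9.77)
R=lambda ph:np.array([[np.cos(ph),np.sin(ph),0],[np.sin(ph),-np.cos(ph),0],[0,0,-1.]])
def pp(x,y,z): return np.array([c[0]+x*np.cos(yaw)-y*np.sin(yaw),c[1]+x*np.sin(yaw)+y*np.cos(yaw),z])
E
python3 - <<'E'
from h import *
print(ctrl.get_t())
Rp=R(yaw-np.pi)
p=ctrl.get_tcp_pos(); ctrl.servo_line([p[0],p[1],.31],max_speed=.2)
ctrl.movep(pp(.16,0,.31),Rp); print(ctrl.get_t())
ctrl.grip(0.0,10)
ctrl.servo_line(pp(.16,0,.199),max_speed=.15); print(ctrl.get_t(),ctrl.get_tcp_pos(),ctrl.get_opening())
print(ctrl.servo_line(pp(.075,0,.199),max_speed=.06,max_force=15),ctrl.get_wrist_force().round(2),ctrl.get_tcp_pos())
print(ctrl.get_t())
im,d=ctrl.get_image("scene"); cv2.imwrite("pics/s1.png",im[:,:,::-1])
E
```

```text
0.4
3.1667
5.4833 [ 0.63582367 -0.10944431  0.20001887] 0.006420524287988666
True [0.29 0.73 1.04] [ 0.58018458 -0.1194976   0.20235005]
6.4333
```

View pics/s1.png

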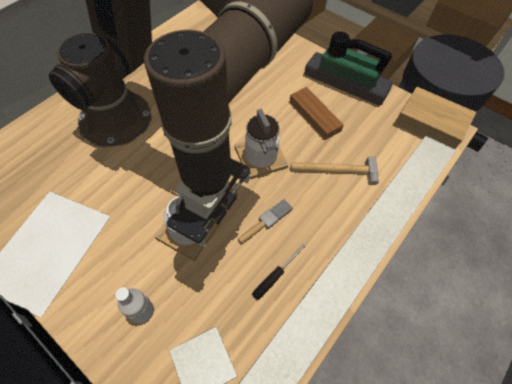

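The gripper at (210, 210) hides the flap. The stop came at contact with the bar, and the remaining force is about 1 N. I'll continue more slowly.

```bash
python3 - <<'E'
from h import *
for x in (.09,.075,.06,.05):
    s=ctrl.servo_line(pp(x,0,.201),max_speed=.04,max_force=20)
    print(x,s,ctrl.get_wrist_force().round(2),ctrl.get_tcp_pos().round(4),ctrl.get_t())
    if s: break
im,d=ctrl.get_image("top"); cv2.imwrite("pics/t2.png",im[:,:,::-1])
E
```

```text
0.09 False [-0.12  1.12 -0.78] [ 0.5659 -0.1213  0.2009] 7.0083
0.075 False [ 0.98  0.02 -0.06] [ 0.5513 -0.1238  0.2012] 7.5333
0.06 False [-0.26  1.    0.92] [ 0.5366 -0.1264  0.2012] 8.0583
0.05 False [ 0.26  0.83 -0.85] [ 0.5266 -0.1281  0.2012] 8.4583
```

```bash
python3 - <<'E'
from h import *
ctrl.servo_line(pp(.08,0,.201),max_speed=.15)
ctrl.servo_line(pp(.16,0,.30),max_speed=.25)
for n in("top","scene"):
    im,d=ctrl.get_image(n); np.savez(n+"2.npz",im=im,d=d)
    c_=im[100:300,160:400]; cv2.imwrite(f"pics/{n}3.png",cv2.resize(c_[:,:,::-1],(600,500)))
    print(ctrl.mark_of(n,"bar"))
print(ctrl.get_t())
E
```

```text
[{'at': [219.6, 317.6], 'confidence': 0.94}, {'at': [170.1, 260.5], 'confidence': 0.54}, {'at': [162.6, 175.9], 'confidence': 0.25}]
[{'at': [202.8, 182.1], 'confidence': 0.64}]
9.7167
```

View pics/top3.png

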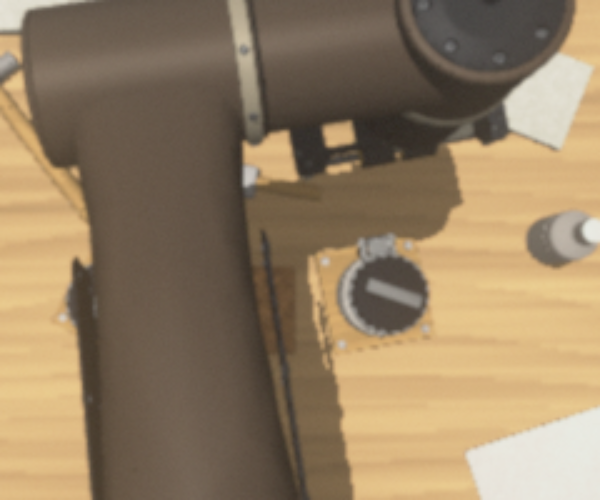

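View pics/scene3.png

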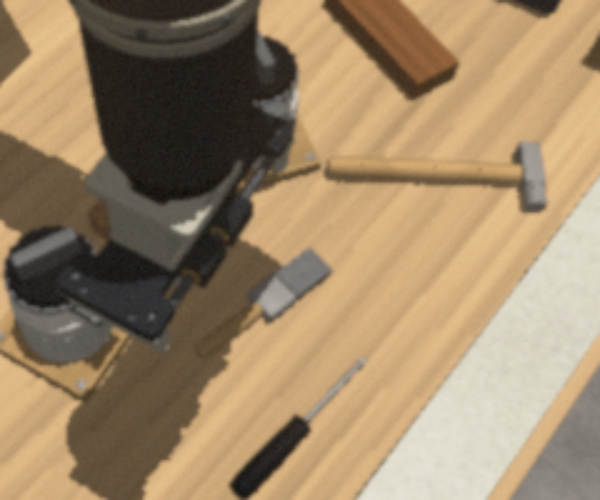

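The flap is down on the neck, with the bar at top-crop (395, 292), still unscrewed. I'll measure its seating and bar yaw.

```bash
python3 - <<'E'
from h import *
for n in("top","scene"):
    z=np.load(n+"2.npz"); Q=cloud(n,z["d"]).reshape(-1,3)
    Q=Q[(z["d"].ravel()>0)]; d=Q[:,:2]-c; Q=np.c_[d@[np.cos(yaw),np.sin(yaw)],d@[-np.sin(yaw),np.cos(yaw)],Q[:,2]]*1e3
    Q=Q[np.hypot(Q[:,0],Q[:,1])<46]
    f=Q[(abs(Q[:,2]-152)<8)&(np.hypot(Q[:,0],Q[:,1])<42)]; A=np.linalg.lstsq(np.c_[f[:,:2],np.ones(len(f))],f[:,2],rcond=None)[0]
    b=Q[(Q[:,2]>174)&(Q[:,2]<200)]
    print(n,"face slope",A,len(f),"bar",len(b),b[:,2].mean(),cv2.minAreaRect(b[:,:2].astype(np.float32)))
    u=np.linalg.eigh(np.cov(b[:,:2].T))[1][:,1]; print(np.arctan(u[1]/u[0]), b.mean(0),np.linalg.lstsq(np.c_[b[:,:2],np.ones(len(b))],b[:,2],rcond=None)[0])
E
```

```text
top face slope [ 1.85921129e-03 -4.00239616e-03  1.51981142e+02] 536 bar 137 185.47755933849302 ((0.9240593910217285, -0.38445091247558594), (63.420406341552734, 16.02619743347168), 60.14765930175781)
1.0495380998402477 [  0.7498909    0.20282346 185.47755934] [ 1.80603615e-03 -2.64184901e-02  1.85481563e+02]
scene face slope [-7.83958005e-03  2.29030072e-02  1.53763878e+02] 376 bar 228 185.06688681676124 ((-1.6324644088745117, 0.8948783874511719), (63.43844223022461, 16.991395950317383), 60.45492935180664)
1.054482493896218 [ 1.67569278e-01 -6.50550405e-01  1.85066887e+02] [ -0.36759919   0.21371951 185.26752046]
```

Seated flat at 152 mm with the cap at 1.05 rad. Next I grip the bar and screw clockwise.

```bash
python3 - <<'E'
from h import *
ph=lambda cap:R(yaw+cap-np.pi)
ctrl.movep(pp(0.0003,0,.26),ph(1.05)); ctrl.grip(.6,20)
s=ctrl.servo_line(pp(0.0003,0,.169),max_speed=.12,max_force=15); print("down",s,ctrl.get_tcp_pos().round(4))
if not s:
    ctrl.grip(0,20); print("op",ctrl.get_opening(),ctrl.get_wrist_force().round(2),ctrl.get_t())
    for cap in (.8,.55,.3,.15,.05,0,-.02):
        ctrl.movep(pp(0.0003,0,.169),ph(cap))
        r=ctrl.get_tool_rot()
        print(cap,ctrl.get_opening().__round__(3),ctrl.get_wrist_force().round(1),ctrl.get_wrist_torque().round(2),ctrl.get_t())
        if abs(ctrl.get_wrist_torque()[2])>1.5: break
E
```

```text
down False [ 0.4783 -0.1365  0.1696]
op 0.18103023441205027 [-6.1   3.33  5.84] 13.3083
0.8 0.181 [-6.  4.  6.] [ 1.53  2.41 -0.11] 13.6583
0.55 0.181 [-7.1  4.3  7.5] [ 1.84  2.58 -0.03] 14.0083
0.3 0.18 [-7.4  5.1  7. ] [ 2.13  2.75 -0.09] 14.3583
0.15 0.177 [-7.5  5.7  7.2] [ 2.37  2.86 -0.07] 14.625
0.05 0.184 [-7.4  6.6  8. ] [ 2.52  2.92 -0.12] 14.875
0 0.182 [-7.9  7.   7.3] [2.6  2.9  0.03] 15.125
-0.02 0.177 [-8.1  7.3  7.5] [2.76 2.92 0.38] 15.375
```

The torque rises at −0.02, so the stop is reached. I'll release, lift clear and check.

```bash
python3 - <<'E'
from h import *
Rr=ctrl.get_tool_rot(); p=ctrl.get_tcp_pos()
ctrl.grip(.6); ctrl.servo_line(p+[0,0,.09],max_speed=.12)
ctrl.servo_line(p+[0,0,.14],max_speed=.2)
ctrl.movep(pp(.02,-.25,.36),Rr); print(ctrl.get_wrist_force().round(2),ctrl.get_t())
for n in("top","scene"):
    im,dd=ctrl.get_image(n)
    cv2.imwrite(f"pics/{n}4.png",im[:,:,::-1])
    Q=cloud(n,dd).reshape(-1,3)
    Q=Q[(dd.ravel()>0)]; d=Q[:,:2]-c; Q=np.c_[d@[np.cos(yaw),np.sin(yaw)],d@[-np.sin(yaw),np.cos(yaw)],Q[:,2]]*1e3
    Q=Q[np.hypot(Q[:,0],Q[:,1])<46]
    f=Q[(abs(Q[:,2]-152)<8)&(np.hypot(Q[:,0],Q[:,1])<42)]; b=Q[(Q[:,2]>174)&(Q[:,2]<200)]
    if len(b)<20 or len(f)<20: print(n,"hidden");continue
    A=np.linalg.lstsq(np.c_[f[:,:2],np.ones(len(f))],f[:,2],rcond=None)[0]
    u=np.linalg.eigh(np.cov(b[:,:2].T))[1][:,1]; print(n,A,len(b),np.arctan(u[1]/u[0]), b.mean(0))
E
```

```text
[-0.22  0.75 -0.31] 18.4917
top [-3.84260337e-03 -1.58463983e-03  1.51818339e+02] 148 -0.002389538030235326 [  0.87791465   0.37367066 184.72986859]
scene [-2.29084005e-02  1.54530630e-02  1.53381659e+02] 211 0.0050326675471915145 [  0.73966566  -0.67716839 185.39128446]
```

View pics/top4.png

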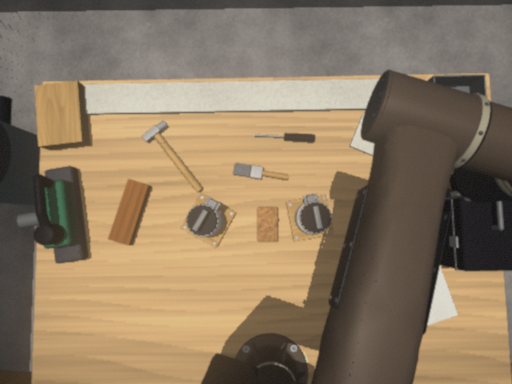

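View pics/scene4.png

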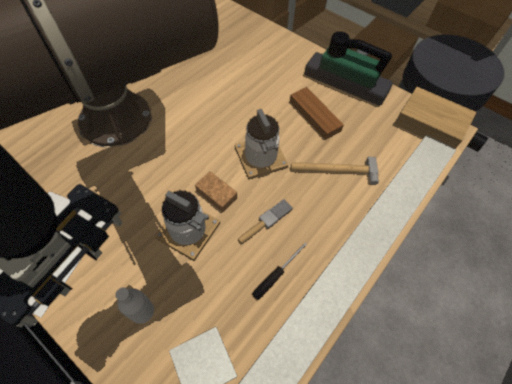

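The open pot at top (313, 217) is now shut with its bar in line with the hinge. The shut pot and the loose things are where they were, and the arm is clear.

```bash
python3 - <<'E'
from station import ctrl
ctrl.job_done(); print(ctrl.get_t())
E
```

```text
the job is handed in; nothing more can be done
the job is handed in; nothing more can be done
```

The open pot is shut and its cap screwed home. I handed the job in with about 18.5 s on the robot's clock, and no verdict was reported.

**What I did:** I pushed the flap shut with closed fingertips against the bar. It came to rest flat on the neck with the cap still at about 1.05 rad. I then gripped the bar and turned it clockwise until the torque rose at the stop.

**Last checks:**
- **Cap:** depth images from both cameras put the bar within about 0.005 rad of the hinge arm. The top camera shows the cap's top level at 152 mm; the scene camera read 1 to 2 mm higher with up to 0.02 rad of tilt, which is within its error.
- **Surroundings:** in the final pictures the other pot and the bystanders look unmoved. I checked these by eye only, and the arm hides part of the laminate sample in the top view.
- **Arm:** it is clear of everything, with under 1 N at the wrist.

**Disagreements:**
- **Early stop:** the first push stopped at its 15 N limit on touching the bar, so I carried on more slowly.
- **Side force:** while gripping and turning, the wrist felt about 13 N, roughly 10 N of it sideways, probably from a small centring error.

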